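# Stand the two-ended salt tin on its full half

## Robot

A 7-joint arm with a two-finger parallel gripper is mounted at the origin on a cart in front of the work surface, level with it; the furniture and walls round the work are solid. World frame = base frame: x ahead of the robot, y to its left, z up, the work surface at z = 0. Lengths are in m, angles in rad, forces in N, time in s.
With the tool pointing down it reaches from about 0.35 to 0.9 m from the base axis. Payload 8.1 kg.
Tool frame: the origin (TCP) lies on the centre line of the jaws, within the pads' length; the fingertips stand 19 mm ahead of it and the grasp point (between the pads) is the TCP; z points along the fingers, y is the direction in which the jaws open and shut (so a half turn about z gives the same grasp; the last joint's range is limited). The gripper opens to 92 mm and grips with 3 to 60 N. Pads are 19 mm wide; open, the fingers measure 130 mm over their backs; the gripper's body (75 mm by 190 mm) begins 47 mm behind the grasp point.
Start: joints at [-1.229, 0.434, 0.025, 1.573, -0.012, 1.134, -0.075], TCP at [0.269, 0.564, 0.246] pointing down, gripper open.
Joint ranges: [-2.62, 2.62], [-0.44, 2.09], [-1.27, 1.32], [0.08, 2.57], [-1.32, 4.46], [0.12, 2], [-2.74, 2.74]. Speed limits (rad/s): [2.22, 2.22, 3.01, 3.01, 3.14, 3.14, 3.14].

## Interface

Orientations are given as a rotation vector (axis times angle).
In Python, from cell import monitor, imaging, workorder, outline_of gives the robot as it stands.
- The arm moves only by the tool move_arm, never from a script. Its argument "series" is a list of rows, each a list of 6 numbers: the shift along the world's x, y, z in cm, then the turn, a rotation vector about the world's x, y, z in degrees. A call has 1 to 8 rows; each row shifts and turns the commanded pose from where the row before left it; what a row does not reach is not made up. A row lasts 1/10 s, in which the tool goes at most 50 mm and 8.59 degrees, less where a joint would pass 70% of its speed; a pose out of reach is approached as far as the arm can. A call with a gripper value outside its range is refused whole. "grip" is the opening, from 0 (shut) to 1 (fully open), set as the call begins (left out, the last holds). The fingers move at their own pace and stop on an object; "force" is the grip in N (left out, the last holds). Time passes only in rows, so rows that do not move let the fingers close. It gives the time, the measured TCP pose, the force and the opening at its end, in the units of the state.
- monitor.observe(): the state, without advancing time (a new reading comes with each control period).
- imaging.get_image(name): name is "side" or "top" or "wrist"; returns a dict with "color" (420x560x3 uint8, red, green, blue), "fx", "fy", "cx", "cy" (pixels), "dist_coeffs" ([k1, k2, p1, p2, k3] as OpenCV has them; the pictures are not rectified), "rvec" (rotation vector, rad) and "tvec" (3), from world to camera coordinates, as OpenCV has them; the wrist camera has in their place "mount" (4x4, takes a point from camera to tool coordinates, whose origin is the TCP and whose axes are the flange's). Camera axes: x right, y down, z forward; pixel columns grow to the right and rows downward; lengths in m; the calibration is good to about 2 mm. A picture is of the moment at which its call begins: read the wrist's pose just before it. There is no depth.
- workorder.sign_off(): hands the job in, once; it reports no verdict.
Trained networks look in the newest picture that a camera, given by its name, has taken for a name from the list of things; names that differ only in an ending like _2 or _b are one class to them, and where a whole thing is asked for, a point or a joint stands for the part that bears it (a point fixed in the world has none). Each returns a list of dicts, best first, with "p" (0 to 1); they miss things now and then, are a little off and sometimes report something else, mostly with a low value. They report only what shows in the picture. A call takes as long as a camera call.
- outline_of(camera, thing): "mask" (420x560 bool, what is visible of it) and "rect" ([left, top, width, height] in pixels, round what is visible of it).
The state is a dict: "clock": time; "joints": joint angles; "dq": joint speeds; "joint_efforts": joint torques, N m; "position": TCP position; "ee_rot": TCP orientation; "force": force on the tool from outside, world axes, zero at the start; "ft_torque": the same for the moment, N m; "width": opening from 0.0 (shut) to 1.0 (fully open).
Only numpy, scipy, OpenCV 4.12 (cv2) and the standard library are available. Lean on these libraries where they do the work, as an engineer would, in place of code of your own. Each camera call takes 0.05 s, during which the arm holds its last target. There are 200 camera calls.

## Task

The lying metal tin holds salt in one half and has run empty in the other, and its two ends look alike. Lift it clear of the worktop by the raised band round its middle to find out which half is full, then stand it upright in the free bay of the wooden condiment tray with the full, heavy half down, so that the empty half is on top for refilling. Do not drop it or let it fall over, and leave the salt shaker, the pepper mill and the green cup where they are.

Things in the scene. Friction and masses are not known exactly. Their poses are not given: they have to be found in the camera images.
- salt_tin: Two-ended tin, 170 mm long, about 0.36 kg, rigid, closed; it lies roughly along the robot's y, its axis 32 mm above the worktop. Origin at its centre, x along its length. Round metal body, 58 mm in diameter. Either end may be the heavy one (drawn anew each time, not visible). The salt inside is caked and does not shift; the centre of mass is about 20 mm from the middle, towards the full end.
- band (a point): Centre of the tin (same as its origin), inside the smooth raised band round its middle: 12 mm wide, 63 mm in diameter, with a round profile. Held there by flat fingers, the tin tips between them, heavy end down, until it meets the gripper.
- lid_a (a point): Centre of the lid at the tin's +x end, 73 mm from its middle: pale wood, fixed to the tin, 24 mm long, octagonal, 64 mm across flats, 69 mm over corners. The tin lies on a flat of each lid, which keeps it from rolling; two other flats then stand upright at its sides.
- lid_b (a point): Centre of the alike lid at the tin's -x end, 73 mm from its middle.
- tray: Wooden condiment tray, fixed to the worktop, 98 mm (its x) by 186 mm (its y), with two square bays of 86 mm side by side along its y axis. Origin at the centre of its underside, z up. Floor 8 mm thick; walls 6 mm thick, their tops 24 mm above the worktop, the one on its +x side 30 mm.
- free_bay (a point): Centre of the floor of the tray's empty bay, the one on the tray's +y side, 45 mm from the tray's centre; 8 mm above the worktop. The tin is to stand here.
- salt_shaker: Glass salt shaker, 44 mm in diameter, 90 mm high, standing loose in the tray's other bay (-y side). Origin at the centre of its underside. To be left alone.
- pepper_mill: Wooden pepper mill, 58 mm in diameter, 150 mm high, standing loose behind the tin, to the right of the fruit basket (another stands far off, behind the basket). Origin at the centre of its underside. To be left alone.
- green_cup: Green cup with a handle, 88 mm across, 113 mm with its handle, 60 mm high, standing loose behind the tray. Origin at its underside. To be left alone.

How it is judged:
By the outcome, as a careful person would: the job done as asked, in the order asked, and still so for the second after the job is handed in, with the robot touching nothing.
It also fails if it takes over 54 s, if anything falls off the work surface, if the arm or the gripper's body presses on something with over 40 N, if the wrist force passes 120 N, or if a joint passes its speed limit or range.

## Working session

There is one attempt and no reset: what is moved stays moved. The work goes in short steps, Python scripts to look and compute and a tool call to move; the robot and the scene stay as the last step left them, time stands still between calls to the robot, and variables do not carry over. Pictures are saved under pics/ and viewed, about 8 in all and at most 12, crops included, and the job is handed in when it is done.

Besides the shell and the picture viewer there is one more tool, called after ">>>" in YAML: its name, and indented under it one key for each argument. move_arm: Moves the arm, as the interface text tells. Its arguments: {"type":"object","properties":{"series":{"type":"array"},"grip":{"type":"number"},"force":{"type":"number"}},"required":["series"]}

```bash
ls; mkdir -p pics; cat > h.py <<'E'
import numpy as np, cv2
from cell import monitor, imaging, workorder, outline_of
def save(im,f): cv2.imwrite('pics/'+f,im['color'][...,::-1])
def K(im): return np.array([[im['fx'],0,im['cx']],[0,im['fy'],im['cy']],[0,0,1.]])
def ray(im,uv,st=None):
    p=cv2.undistortPoints(np.array(uv,float).reshape(-1,1,2),K(im),np.array(im['dist_coeffs'])).reshape(-1,2)
    d=np.c_[p,np.ones(len(p))]
    if 'rvec' in im:
        R=cv2.Rodrigues(np.array(im['rvec'],float))[0];t=np.array(im['tvec'],float).ravel()
        return -R.T@t, d@R
    M=np.array(im['mount']);Rt=cv2.Rodrigues(np.array(st['ee_rot'],float))[0]
    return Rt@M[:3,3]+np.array(st['position']), d@(Rt@M[:3,:3]).T
def onz(im,uv,z,st=None):
    o,d=ray(im,uv,st); s=(z-o[2])/d[:,2]; return o+d*s[:,None]
def proj(im,P):
    return cv2.projectPoints(np.array(P,float).reshape(-1,1,3),np.array(im['rvec'],float),np.array(im['tvec'],float),K(im),np.array(im['dist_coeffs']))[0].reshape(-1,2)
E
python3 - <<'E'
from h import *
s=monitor.observe();print({k:np.round(v,3) for k,v in s.items()})
ims={}
for c in('top','side'):
    im=imaging.get_image(c);ims[c]=im;save(im,c+'0.png')
    print(c,ray(im,[[280,210]]))
    for t in('salt_tin','lid_a','tray','salt_shaker','pepper_mill','green_cup'):
        for r in outline_of(c,t)[:3]:
            m=r['mask'];ys,xs=np.nonzero(m); cen=(xs.mean(),ys.mean())
            print(c,t,round(float(r['p']),2),r['rect'],np.round(cen,1),np.round(onz(im,[cen],0.03)[0],3), cv2.minAreaRect(np.c_[xs,ys].astype(np.float32)))
E
```

```text
pics
{'clock': np.float64(0.0), 'joints': array([-1.229,  0.435,  0.025,  1.574, -0.012,  1.134, -0.075]), 'dq': array([-0.   , -0.001,  0.001,  0.   ,  0.001, -0.001,  0.   ]), 'joint_efforts': array([-0.0000e+00, -6.6787e+01,  9.8500e-01, -3.1446e+01, -6.1000e-02,
        4.3000e-02,  0.0000e+00]), 'position': array([0.269, 0.564, 0.245]), 'ee_rot': array([-6.930e-01, -3.064e+00,  2.000e-03]), 'force': array([-0.89 , -0.8  ,  0.616]), 'ft_torque': array([0.008, 0.037, 0.028]), 'width': np.float64(1.0)}
top (array([0.47568136, 0.04161326, 1.09385823]), array([[ 0.09500833, -0.01990788, -0.9953226 ]]))
top salt_tin 0.93 [174.9, 231.5, 81.1, 54.7] [214.4 258.7] [0.474 0.166 0.03 ] ((214.19833374023438, 259.063232421875), (31.282337188720703, 82.00521850585938), 72.1496810913086)
top lid_a 0.9 [173.6, 231.3, 82.2, 52.5] [214.3 258.8] [0.474 0.166 0.03 ] ((213.83566284179688, 258.7456970214844), (29.615293502807617, 80.693359375), 73.0724868774414)
top tray 0.86 [309.5, 218.3, 90.0, 49.8] [352.2 243.4] [ 0.5   -0.137  0.03 ] ((353.932373046875, 243.7713623046875), (85.96149444580078, 46
[... 1299 characters left out ...]
7822265625, 262.46148681640625), (84.86913299560547, 35.50081253051758), 56.3099365234375)
side salt_shaker 0.96 [295.8, 144.3, 20.3, 38.4] [306.4 162.2] [ 0.488 -0.209  0.03 ] ((306.0, 161.5), (33.0, 16.0), 90.0)
side salt_shaker 0.6 [307.1, 225.2, 62.9, 79.9] [337.  263.2] [0.474 0.168 0.03 ] ((334.95794677734375, 262.8770751953125), (85.12429809570312, 36.6195068359375), 55.175514221191406)
side pepper_mill 0.89 [199.2, 202.7, 33.6, 55.4] [211.4 229.1] [0.731 0.033 0.03 ] ((210.71009826660156, 230.1028594970703), (58.94031524658203, 25.774688720703125), 79.2156982421875)
side green_cup 0.7 [218.8, 175.0, 40.7, 37.8] [237.4 192.2] [ 0.671 -0.097  0.03 ] ((237.0, 193.5), (35.0, 38.0), 90.0)
```

```bash
python3 - <<'E'
import cv2,numpy as np
a=cv2.imread('pics/top0.png')[100:310,150:430];b=cv2.imread('pics/side0.png')[120:330,160:440]
cv2.imwrite('pics/t1.png',cv2.resize(a,(784,588),interpolation=cv2.INTER_CUBIC));cv2.imwrite('pics/s1.png',cv2.resize(b,(784,588),interpolation=cv2.INTER_CUBIC))
E
```

```text
(no output)
```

View pics/t1.png

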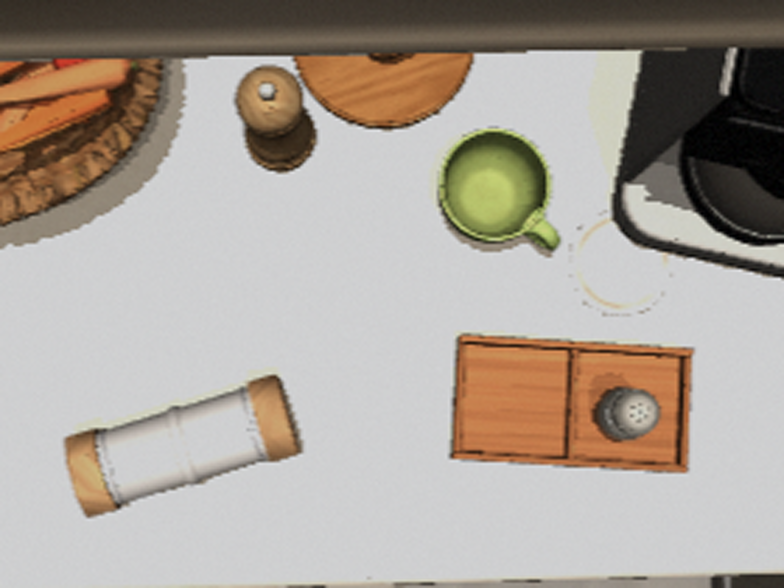

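View pics/s1.png

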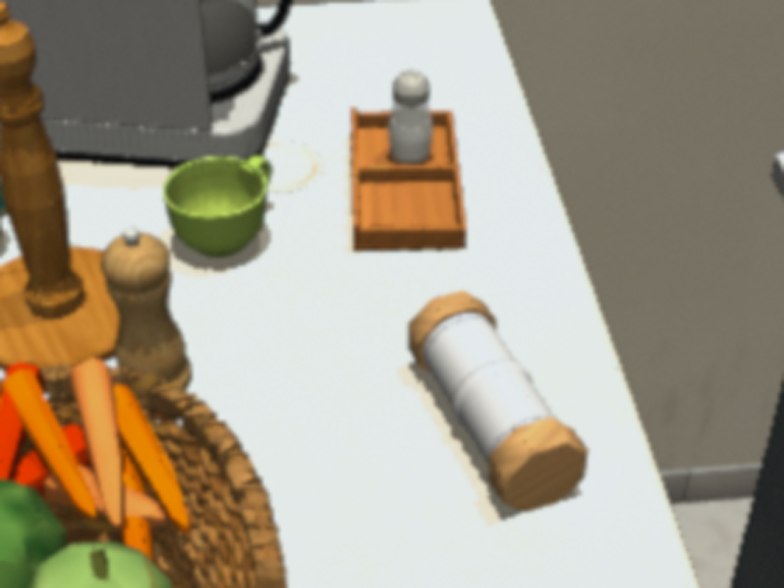

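```bash
python3 - <<'E'
from h import *
c=imaging.get_image('top')
f=lambda pts:np.array(pts)/2.8+[150,100]-.5
t=onz(c,f([[459,335],[692,350]]),.030);b=onz(c,f([[686,471],[452,457]]),.024)
print(t,b);cn=(t.sum(0)+b.sum(0))/4;print('tray',cn)
v=(t[0]-t[1]+b[1]-b[0]);yaw=np.degrees(np.arctan2(-v[0],v[1]));print('yaw',yaw)
u=v/np.linalg.norm(v);print('free',cn+.0455*u)
l=onz(c,f([[90,473],[275,416]]),.045);print('tin ends',l,l.mean(0),np.degrees(np.arctan2(*(l[0]-l[1])[[1,0]])))
print('cup',onz(c,f([[495,186]]),.06),'shaker',onz(c,f([[640,410]]),.09))
E
```

```text
[[ 0.55537079 -0.05285651  0.03      ]
 [ 0.53934188 -0.23678716  0.03      ]] [[ 0.44453665 -0.22899843  0.024     ]
 [ 0.46005185 -0.04494085  0.024     ]]
tray [ 0.49982529 -0.14089574  0.027     ]
yaw -4.8994415846851105
free [ 0.50371132 -0.09556199  0.027     ]
tin ends [[0.45481598 0.23415215 0.045     ]
 [0.49497565 0.09212443 0.045     ]] [0.47489581 0.16313829 0.045     ] 105.78874926496394
cup [[ 0.66812773 -0.08169977  0.06      ]] shaker [[ 0.49215469 -0.1801418   0.09      ]]
```

>>> move_arm:
  series:
    - [2.5,-4,0,0,0,-5]
    - [2.5,-4,0,0,0,-5]
    - [2.5,-4,0,0,0,-5]
    - [2.5,-4,0,0,0,-5]
    - [2.5,-4,0,0,0,-5]
    - [2,-4,0,0,0,-5]
    - [2,-4,0,0,0,-5]
    - [2,-4,0,0,0,-5]
  grip: 1

```text
clock: 1.55
position: [0.4546, 0.2425, 0.2461]
ee_rot: [1.704, 2.639, 0.001]
force: [1.5, -0.1, -0.5]
width: 1.001
```

>>> move_arm:
  series:
    - [1,-4,-2,0,0,-4]
    - [1,-3.6,-2,0,0,-4]
    - [0,0,-3,0,0,0]
    - [0,0,-3,0,0,0]
    - [0,0,0,0,0,0]

```text
clock: 2.05
position: [0.4719, 0.1671, 0.143]
ee_rot: [-1.879, -2.515, 0.008]
force: [-0.8, 0.1, 0.2]
width: 1.001
```

```bash
python3 - <<'E'
from h import *
s=monitor.observe();im=imaging.get_image('wrist');save(im,'w1.png')
print(s['position'],s['ee_rot'],np.round(s['joints'],3),s['force'])
for r in outline_of('wrist','salt_tin')[:2]:
    ys,xs=np.nonzero(r['mask']);mr=cv2.minAreaRect(np.c_[xs,ys].astype(np.float32));bx=cv2.boxPoints(mr)
    P=onz(im,bx,.045,s);print(r['p'],r['rect'],mr,'\n',P,P.mean(0))
print('band',onz(im,[[280,210]],.06,s))
E
```

```text
[0.47188224 0.16707115 0.14298933] [-1.87861807 -2.51497371  0.00821902] [-0.694  0.363  0.319  2.011 -0.155  0.796  0.003] [-0.80415738  0.07212278  0.15437832]
0.85 [237.3, 93.3, 94.2, 236.2] ((285.5, 211.5), (233.0, 93.0), 90.0) 
 [[0.42140289 0.23811359 0.045     ]
 [0.48161827 0.25594312 0.045     ]
 [0.53988767 0.0847007  0.045     ]
 [0.46713921 0.06300569 0.045     ]] [0.47751201 0.16044077 0.045     ]
band [[0.46969474 0.17270554 0.06      ]]
```

View pics/w1.png

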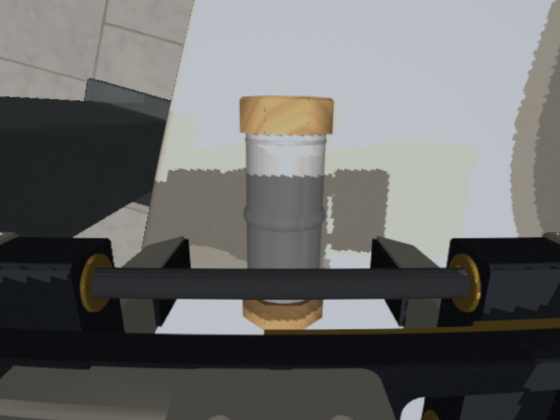

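```bash
python3 - <<'E'
from h import *
s=monitor.observe();im=imaging.get_image('wrist')
print(s['position'],np.array(im['mount']).round(3))
print(onz(im,[[285,214]],.0635,s), onz(im,[[244,213],[326,213]],.04,s), onz(im,[[287,115],[283,310]],.064,s))
E
```

```text
[0.47394713 0.16822626 0.14615765] [[-0.    -0.966 -0.257  0.069]
 [ 1.    -0.     0.001 -0.   ]
 [-0.001 -0.257  0.966 -0.139]
 [ 0.     0.     0.     1.   ]]
[[0.47620389 0.1723816  0.0635    ]] [[0.44847399 0.15775886 0.04      ]
 [0.50815312 0.17543392 0.04      ]] [[0.45846871 0.23586773 0.064     ]
 [0.49625337 0.10052429 0.064     ]]
```

>>> move_arm:
  series:
    - [0.3,0.1,-3,0,0,-1]
    - [0,0,-3,0,0,0]
    - [0,0,-3,0,0,0]
    - [0,0,-2.2,0,0,0]
    - [0,0,0,0,0,0]
    - [0,0,0,0,0,0]

```text
clock: 2.8
position: [0.4779, 0.1698, 0.0351]
ee_rot: [1.901, 2.501, 0.002]
force: [-0.5, -0.7, 0.3]
width: 0.998
```

>>> move_arm:
  series:
    - [0,0,0,0,0,0]
    - [0,0,0,0,0,0]
    - [0,0,0,0,0,0]
    - [0,0,0,0,0,0]
    - [0,0,0,0,0,0]
    - [0,0,0,0,0,0]
  grip: 0
  force: 25

```text
clock: 3.4
position: [0.4754, 0.1688, 0.034]
ee_rot: [-1.9, -2.499, 0.003]
force: [-6.3, -0.9, 10.5]
width: 0.664
```

>>> move_arm:
  series:
    - [0,0,0,0,0,0]
    - [0,0,1,0,0,0]
    - [0,0,2,0,0,0]
    - [0,0,3,0,0,0]
    - [0,0,4,0,0,0]
    - [0,0,4,0,0,0]
    - [0,0,2,0,0,0]
    - [0,0,0,0,0,0]

```text
clock: 4.2
position: [0.4787, 0.1698, 0.197]
ee_rot: [1.9, 2.499, 0.009]
force: [0.7, -0.0, -4.2]
width: 0.666
```

```bash
python3 - <<'E'
from h import *
s=monitor.observe();print({k:np.round(v,3) for k,v in s.items()})
a=imaging.get_image('wrist')['color'];i=imaging.get_image('side');b=i['color']
print(proj(i,s['position']))
u,v=proj(i,s['position'])[0].astype(int)
b=cv2.resize(b[max(0,v-100):v+110,max(0,u-70):u+70],(280,420),interpolation=cv2.INTER_CUBIC)
cv2.imwrite('pics/l1.png',cv2.resize(np.hstack([a[:,:500],b]),(780,420))[...,::-1])
E
```

```text
{'clock': np.float64(4.2), 'joints': array([-0.725,  0.296,  0.353,  1.945, -0.129,  0.915, -0.038]), 'dq': array([ 0.009,  0.054, -0.019,  0.064, -0.018, -0.062,  0.017]), 'joint_efforts': array([ -0.267, -52.685,   3.966, -28.953,   0.239,   1.115,  -0.253]), 'position': array([0.479, 0.17 , 0.197]), 'ee_rot': array([1.9  , 2.499, 0.009]), 'force': array([ 0.746, -0.02 , -4.205]), 'ft_torque': array([0.047, 0.059, 0.008]), 'width': np.float64(0.666)}
[[339.1516167  198.48569039]]
```

View pics/l1.png

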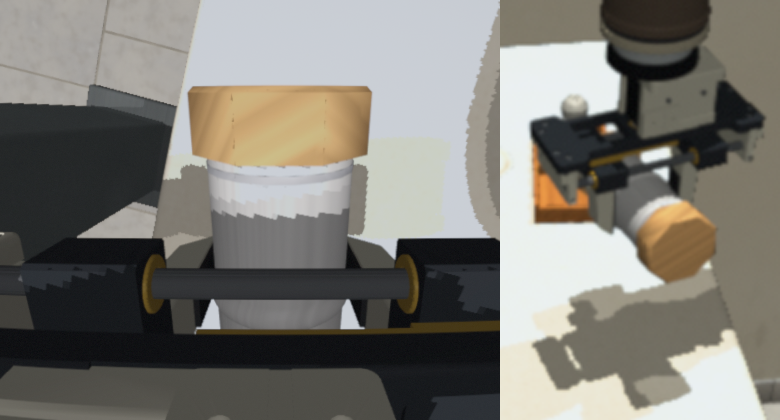

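```bash
python3 - <<'E'
from h import *
s=monitor.observe();im=imaging.get_image('wrist');print(im['fx'],s['ft_torque'],s['force'])
M=np.linalg.inv(np.array(im['mount']))
for tilt in(-22,-10,0,10,22):
    a=np.radians(tilt);c,sn=np.cos(a),np.sin(a)
    P=[]
    for x in(.061,.085):
        for y,z in((-.032,-.0133),(.032,-.0133),(0,-.032)):
            P.append([x*c+z*sn, y, -x*sn+z*c])   # tilt>0: end up (towards -tool z)
    P=np.array(P)@M[:3,:3].T+M[:3,3]
    q=cv2.projectPoints(P,np.zeros(3),np.zeros(3),K(im),np.array(im['dist_coeffs']))[0].reshape(-1,2)
    print(tilt,q.round().tolist())
for c in('side','top'):
    i=imaging.get_image(c);r=outline_of(c,'salt_tin')[:1]
    if r:
        ys,xs=np.nonzero(r[0]['mask']);print(c,r[0]['p'],r[0]['rect'])
    ax=np.array([-.27,.963,0]);
    for t in(-22,0,22): print(t,proj(i,s['position']+.085*(ax*np.cos(np.radians(t))+[0,0,np.sin(np.radians(t))])))
E
```

```text
337.2925527804295 [0.02252753 0.09387983 0.02112486] [-0.93767982 -0.15476846 -3.69500193]
-22 [[207.0, 133.0], [353.0, 133.0], [280.0, 116.0], [209.0, 82.0], [351.0, 82.0], [280.0, 59.0]]
-10 [[200.0, 133.0], [360.0, 133.0], [280.0, 125.0], [200.0, 72.0], [361.0, 72.0], [280.0, 54.0]]
0 [[194.0, 138.0], [367.0, 138.0], [280.0, 141.0], [190.0, 70.0], [370.0, 70.0], [280.0, 60.0]]
10 [[187.0, 149.0], [374.0, 149.0], [280.0, 166.0], [179.0, 75.0], [382.0, 75.0], [281.0, 79.0]]
22 [[178.0, 173.0], [382.0, 173.0], [281.0, 209.0], [163.0, 98.0], [398.0, 98.0], [281.0, 125.0]]
side 0.78 [308.3, 175.9, 70.6, 66.8]
-22 [[359.03473835 239.84934907]]
0 [[362.27947675 228.16928256]]
22 [[362.14267281 211.3597795 ]]
top 0.56 [210.0, 228.4, 44.6, 39.4]
-22 [[164.57368206 269.74931299]]
0 [[157.52099953 271.2114914 ]]
22 [[156.70193561 270.72142019]]
```

>>> move_arm:
  series:
    - [0,0,0,0,0,0]
    - [0,0,0,0,0,0]
    - [0,0,0,0,0,0]
    - [0,0,0,0,0,0]
  force: 12

```text
clock: 4.95
position: [0.4769, 0.1692, 0.1937]
ee_rot: [1.901, 2.501, -0.0]
force: [-0.2, 0.3, -3.5]
width: 0.672
```

```bash
cat > look.py <<'E'
from h import *
import sys
s=monitor.observe();print({k:np.round(s[k],3) for k in('clock','position','ee_rot','joints','force','ft_torque','width')})
a=imaging.get_image('wrist')['color'];i=imaging.get_image('side');b=i['color']
u,v=proj(i,s['position'])[0].astype(int)
u=np.clip(u,70,490);v=np.clip(v,105,315)
b=cv2.resize(b[v-105:v+105,u-70:u+70],(280,420),interpolation=cv2.INTER_CUBIC)
cv2.imwrite('pics/'+sys.argv[1],np.hstack([a[:,:500],b])[...,::-1])
R=cv2.Rodrigues(s['ee_rot'])[0];print('toolx',R[:,0].round(3),'tooly',R[:,1].round(3),'toolz',R[:,2].round(3))
E
python3 look.py l2.png
```

```text
{'clock': np.float64(4.95), 'position': array([0.477, 0.169, 0.194]), 'ee_rot': array([ 1.901,  2.501, -0.   ]), 'joints': array([-0.724,  0.301,  0.352,  1.948, -0.129,  0.914, -0.037]), 'force': array([-0.15 ,  0.325, -3.475]), 'ft_torque': array([0.006, 0.028, 0.007]), 'width': np.float64(0.672)}
toolx [-0.267  0.964 -0.   ] tooly [ 0.964  0.267 -0.   ] toolz [-0. -0. -1.]
```

View pics/l2.png

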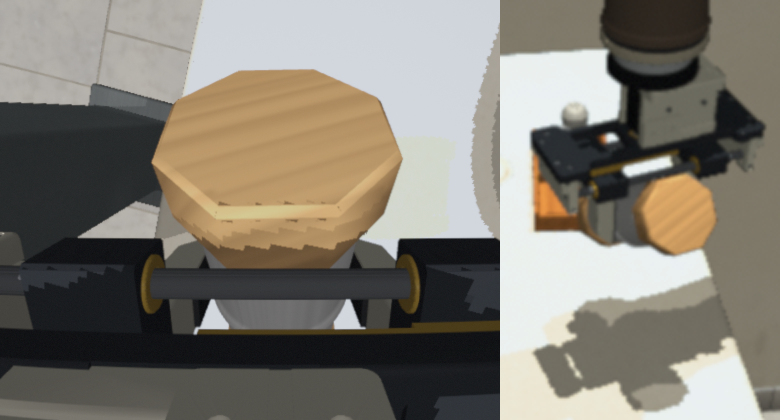

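>>> move_arm:
  series:
    - [0,-0.5,1,0,0,-4]
    - [0,-1,1,0,0,-8]
    - [0,-1,1,0,0,-8]
    - [0,-1,1,0,0,-8]
    - [0,-1,1,0,0,-8]
    - [0,-1,0,0,0,-8]
    - [0,-1,0,0,0,-8]
    - [0,-1,0,0,0,-8]
  force: 15

```text
clock: 5.85
position: [0.477, 0.0938, 0.2439]
ee_rot: [-2.9, -1.207, -0.001]
force: [0.9, -0.8, -4.1]
width: 0.67
```

>>> move_arm:
  series:
    - [0,-1,0,0,0,-8]
    - [0,-1,0,0,0,-8]
    - [0,-1,0,0,0,-8]
    - [0,-1,0,0,0,-8]
    - [0,-1,0,0,0,-8]
    - [0,-1,0,0,0,-8]
    - [0,-1,0,0,0,-8]
    - [0,-1,0,0,0,-8]

```text
clock: 6.65
position: [0.477, 0.0138, 0.2439]
ee_rot: [-3.099, 0.513, -0.0]
force: [-0.3, 0.7, -3.8]
width: 0.67
```

```bash
python3 look.py l3.png
```

```text
{'clock': np.float64(6.65), 'position': array([0.477, 0.014, 0.244]), 'ee_rot': array([-3.099,  0.513, -0.   ]), 'joints': array([-0.844,  0.236,  0.865,  1.971, -0.21 ,  1.025, -1.782]), 'force': array([-0.302,  0.67 , -3.816]), 'ft_torque': array([-0.027,  0.142, -0.05 ]), 'width': np.float64(0.67)}
toolx [ 0.947 -0.322  0.   ] tooly [-0.322 -0.947 -0.   ] toolz [ 0.  0. -1.]
```

>>> move_arm:
  series:
    - [0,0,0,-2,-5.7,0]
    - [0,0,0,-2,-5.7,0]
    - [0,0,0,-2,-5.7,0]
    - [0,0,0,-2,-5.7,0]
    - [0,0,0,-2,-5.7,0]

```text
clock: 7.25
position: [0.476, 0.0157, 0.2439]
ee_rot: [2.959, -0.465, 0.632]
force: [-0.6, -0.1, -4.3]
width: 0.669
```

```bash
python3 look.py l4.png
```

```text
{'clock': np.float64(7.25), 'position': array([0.476, 0.016, 0.244]), 'ee_rot': array([ 2.959, -0.465,  0.632]), 'joints': array([-1.028, -0.039,  0.689,  2.268,  0.503,  0.627, -2.588]), 'force': array([-0.554, -0.134, -4.307]), 'ft_torque': array([0.3  , 0.898, 0.044]), 'width': np.float64(0.669)}
toolx [ 0.869 -0.277  0.411] tooly [-0.31  -0.951  0.015] toolz [ 0.386 -0.14  -0.912]
```

```bash
cat > kin.py <<'E'
import numpy as np
from scipy.spatial.transform import Rotation as Ro
from scipy.optimize import least_squares
S=[([-1.229,.4345,.025,1.5735,-.012,1.134,-.075],[-.693,-3.064,.002],[.269,.564,.2455]),
([-.694,.363,.319,2.011,-.155,.796,.003],[-1.8786,-2.515,.0082],[.4719,.1671,.143]),
([-.724,.301,.352,1.948,-.129,.914,-.037],[1.901,2.501,0],[.477,.169,.194]),
([-.844,.236,.865,1.971,-.21,1.025,-1.782],[-3.099,.513,0],[.477,.0138,.244]),
([-1.028,-.039,.689,2.268,.503,.627,-2.588],[2.959,-.465,.632],[.476,.0157,.2439])]
def fk(q,p,sg=(-1,1,-1,1,-1,1,-1)):
    # p: base xyz, 4 link lengths (z), 3 x-offsets, base yaw, const tool rotvec
    R=Ro.from_euler('z',p[10]);t=np.array(p[:3],float);L=p[3:7];off=p[7:10]
    for i in range(7):
        R=R*Ro.from_euler('zyzyzyz'[i],sg[i]*q[i])
        if i==2: t=t+R.apply([off[0],0,L[0]])
        if i==3: t=t+R.apply([off[1],0,0])
        if i==4: t=t+R.apply([0,0,L[1]])
        if i==5: t=t+R.apply([off[2],0,0])
    t=t+R.apply([0,0,L[2]])
    return R*Ro.from_rotvec(p[11:14]),t
def res(p,sg):
    r=[]
    for q,rv,t in S:
        R,x=fk(q,p,sg); r+=list((R.inv()*Ro.from_rotvec(rv)).as_rotvec()*.5)+list(x-t)
    return np.r_[r,1e-3*np.array(p[7:10]),1e-3*np.array(p[:2])]
if __name__=='__main__':
    import itertools
    best=[]
    for sg in itertools.product((1,-1),repeat=4):
        s=(sg[0],1,sg[1],1,sg[2],1,sg[3])
        for y0 in(0,1.57,3.14,-1.57):
            o=least_squares(res,[0,0,.3,.35,.35,.25,0,0,0,0,0,0,0,y0],args=(s,));best.append((o.cost,s,o.x))
    best.sort(key=lambda b:b[0])
    for b in best[:3]:print(b[0],b[1],b[2].round(3))
    np.savez('kin.npz',p=best[0][2],s=best[0][1])
E
python3 kin.py
```

```text
4.2935578182846816e-05 (-1, 1, -1, 1, -1, 1, -1) [ 3.200e-02 -2.100e-02  3.590e-01  5.670e-01  4.580e-01  3.940e-01
  2.832e+01 -1.700e-02  5.000e-02 -1.300e-02 -2.500e-02  2.000e-03
  2.000e-03  1.546e+00]
4.293557818285026e-05 (-1, 1, -1, 1, -1, 1, -1) [ 3.2000e-02 -2.1000e-02  3.5900e-01  5.6700e-01  4.5800e-01  3.9400e-01
  1.5254e+01 -1.7000e-02  5.0000e-02 -1.3000e-02 -2.5000e-02  2.0000e-03
  2.0000e-03  1.5460e+00]
4.293557818285294e-05 (-1, 1, -1, 1, -1, 1, -1) [ 3.2000e-02 -2.1000e-02  3.5900e-01  5.6700e-01  4.5800e-01  3.9400e-01
  7.7361e+01 -1.7000e-02  5.0000e-02 -1.3000e-02 -2.5000e-02  2.0000e-03
  2.0000e-03  1.5460e+00]
```

```bash
cat > plan.py <<'E'
from kin import *
d=np.load('kin.npz');p=d['p'];sg=tuple(d['s'])
lo=np.array([-2.62,-.44,-1.27,.08,-1.32,.12,-2.74]);hi=np.array([2.62,2.09,1.32,2.57,4.46,2,2.74])
def tool(phi,tilt):
    # light end = tool x; azimuth phi; tilt from down towards phi (deg)
    R0=Ro.from_matrix(np.array([[np.cos(phi),np.sin(phi),0],[np.sin(phi),-np.cos(phi),0],[0,0,-1]]).T.T)
    return R0*Ro.from_euler('y',tilt)
def ik(q0,R,t,reg=.02,ref=None):
    ref=q0 if ref is None else ref
    def f(q):
        r,x=fk(q,p,sg);return np.r_[(r.inv()*R).as_rotvec(),(x-t)*5,reg*(q-ref)]
    o=least_squares(f,np.clip(q0,lo+.001,hi-.001),bounds=(lo,hi));e=o.fun
    return o.x,np.linalg.norm(e[:3]),np.linalg.norm(e[3:6])/5
if __name__=='__main__':
    qc=np.array(S[-1][0]);r,x=fk(qc,p,sg);print(x,r.as_matrix().round(2))
    rng=np.random.default_rng(0);mid=(lo+hi)/2
    for phi in range(-120,31,15):
      for tilt in (72,80):
        out=[]
        for k in range(12):
            q,a,b=ik(rng.uniform(lo,hi),tool(np.radians(phi),np.radians(tilt)),np.array([.504,-.0955,.12]),.003,mid)
            if a<.01 and b<.003: out.append((np.min(np.minimum(q-lo,hi-q)[[0,1,2,3,4,5,6]]),q))
        out.sort(key=lambda o:-o[0])
        print(phi,tilt,[(round(m,2),q.round(2).tolist()) for m,q in out[:2]])
E
python3 plan.py
```

```text
[0.47479556 0.01415397 0.24633575] [[ 0.87 -0.31  0.38]
 [-0.28 -0.95 -0.15]
 [ 0.41  0.02 -0.91]]
-120 72 [(np.float64(0.03), [-0.07, 1.12, -0.51, 1.49, 0.91, 1.97, 1.67]), (np.float64(0.03), [-0.07, 1.12, -0.51, 1.49, 0.91, 1.97, 1.67])]
-120 80 [(np.float64(0.0), [-0.19, 1.17, -0.34, 1.43, 0.86, 2.0, 1.73]), (np.float64(0.0), [-0.19, 1.17, -0.34, 1.43, 0.86, 2.0, 1.73])]
-105 72 [(np.float64(0.15), [-0.18, 1.06, -0.47, 1.67, 1.01, 1.85, 1.7]), (np.float64(0.15), [-0.18, 1.06, -0.47, 1.67, 1.01, 1.85, 1.7])]
-105 80 [(np.float64(0.06), [-0.22, 1.14, -0.42, 1.61, 1.02, 1.94, 1.68]), (np.float64(0.06), [-0.22, 1.14, -0.42, 1.61, 1.02, 1.94, 1.68])]
-90 72 [(np.float64(0.29), [-0.28, 1.0, -0.42, 1.85, 1.12, 1.71, 1.68]), (np.float64(0.29), [-0.28, 1.0, -0.42, 1.85, 1.12, 1.71, 1.68])]
-90 80 [(np.float64(0.19), [-0.34, 1.1, -0.37, 1.8, 1.13, 1.81, 1.64]), (np.float64(0.19), [-0.34, 1.1, -0.37, 1.8, 1.13, 1.81, 1.64])]
-75 72 [(np.float64(0.43), [-0.4, 0.96, -0.35, 2.05, 1.26, 1.57, 1.61]), (np.float64(0.43), [-0.4, 0.96, -0.35, 2.05, 1.26, 1.57, 1.61])]
-75 80 [(np.float64(0.33), [-0.
[... 680 characters left out ...]
.float64(0.01), [-0.83, 1.39, 0.07, 2.56, 1.92, 1.58, 0.76]), (np.float64(0.01), [-0.83, 1.39, 0.07, 2.56, 1.92, 1.58, 0.76])]
-15 72 []
-15 80 []
0 72 []
0 80 []
15 72 [(np.float64(0.0), [1.67, 1.47, -0.81, 2.57, 3.85, 0.69, 2.74]), (np.float64(0.0), [1.67, 1.47, -0.81, 2.57, 3.85, 0.69, 2.74])]
15 80 [(np.float64(0.0), [0.71, 1.39, 0.33, 2.53, 4.41, 2.0, 2.12]), (np.float64(0.0), [2.16, 2.09, -1.02, 2.5, 2.78, 0.34, -2.07])]
30 72 [(np.float64(0.0), [1.84, 1.47, -1.05, 2.4, 4.46, 0.12, 2.11]), (np.float64(0.0), [1.84, 1.47, -1.05, 2.4, 4.46, 0.12, 2.11])]
30 80 [(np.float64(0.0), [1.95, 1.67, -1.03, 2.37, -0.85, 0.12, 1.31]), (np.float64(0.0), [1.95, 1.67, -1.03, 2.37, -0.85, 0.12, 1.31])]
```

```bash
cat > sim.py <<'E'
from plan import *
def jac(q):
    R,t=fk(q,p,sg);J=np.zeros((6,7))
    for i in range(7):
        e=np.zeros(7);e[i]=1e-5;R2,t2=fk(q+e,p,sg);J[:3,i]=(t2-t)/1e-5;J[3:,i]=(R2*R.inv()).as_rotvec()/1e-5
    return R,t,J
def run(q,way,show=8):
    # way: list of (n, xyz, phi, tilt)
    x0,ph0,ti0=way[0]
    for n,x1,ph1,ti1 in way[1:]:
        for k in range(1,n+1):
            s=k/n;x=np.array(x0)+s*(np.array(x1)-x0);ph=ph0+s*(ph1-ph0);ti=ti0+s*(ti1-ti0);T=tool(np.radians(ph),np.radians(ti))
            for _ in range(4):
                R,t,J=jac(q);e=np.r_[x-t,(T*R.inv()).as_rotvec()]
                q=q+np.clip(J.T@np.linalg.solve(J@J.T+1e-4*np.eye(6),e),-.2,.2);q=np.clip(q,lo,hi)
        R,t=fk(q,p,sg);print((ph1,ti1),q.round(2),'err',np.linalg.norm(x-t).round(3),np.linalg.norm((T*R.inv()).as_rotvec()).round(3))
        x0,ph0,ti0=x1,ph1,ti1
    return q
if __name__=='__main__':
    q=np.array(S[-1][0]);X=[.476,.016,.244];Y=[.46,.15,.25];Z=[.45,.05,.25]
    print(run(q,[(X,-18,24),(4,X,-18,0),(16,Y,105,0),(16,Y,230,0),(8,Y,235,40),(8,Y,255,72),(8,Z,285,72),(8,[.504,-.0955,.2],285,72),(8,[.504,-.0955,.1],285,72)]))
E
python3 sim.py
```

```text
(-18, 0) [-0.82  0.21  0.82  1.97 -0.18  1.03 -1.81] err 0.0 0.0
(105, 0) [-0.78  0.18  0.42  1.94 -0.09  1.04 -0.05] err 0.0 0.0
(230, 0) [-0.55  0.17  0.17  1.94 -0.04  1.04  2.08] err 0.0 0.0
(235, 40) [-0.7   0.61  0.14  1.5   0.19  1.68  1.93] err 0.0 0.0
(255, 72) [-0.89  0.9   0.12  1.4   0.49  1.97  2.02] err 0.0 0.0
(285, 72) [-1.    0.7   0.06  1.93  0.82  1.57  1.97] err 0.0 0.0
(285, 72) [-0.81  0.76  0.17  2.08  1.05  1.29  1.89] err 0.0 0.0
(285, 72) [-0.8   0.98  0.16  2.04  1.07  1.19  1.74] err 0.0 0.0
[-0.79946542  0.97730711  0.16208732  2.03907258  1.07433338  1.19468966
  1.73500651]
```

>>> move_arm:
  series:
    - [0,0.5,0,1.9,5.7,0]
    - [0,1,0,1.9,5.7,0]
    - [0,1,0,1.9,5.7,0]
    - [0,1,0,1.9,5.7,0]
    - [0,0,0,0,0,0]

```text
clock: 7.85
position: [0.4801, 0.0439, 0.2442]
ee_rot: [3.079, -0.502, 0.015]
force: [1.2, -1.2, -3.7]
width: 0.67
```

```bash
cat > st.py <<'E'
from h import *
from kin import Ro
s=monitor.observe();print({k:np.round(s[k],3).tolist() for k in('clock','position','joints','force','ft_torque','width')})
R=Ro.from_rotvec(s['ee_rot']).as_matrix();print('toolx',R[:,0].round(3),'tooly',R[:,1].round(3),'toolz',R[:,2].round(3),'phi',np.degrees(np.arctan2(-R[0,1],R[1,1]))+180,'tilt',np.degrees(np.arccos(-R[2,2])))
E
python3 st.py
```

```text
{'clock': 7.85, 'position': [0.48, 0.044, 0.244], 'joints': [-0.862, 0.232, 0.788, 1.96, -0.165, 1.019, -1.895], 'force': [1.154, -1.224, -3.658], 'ft_torque': [-0.11, 0.078, 0.007], 'width': 0.67}
toolx [ 0.948 -0.318  0.013] tooly [-0.318 -0.948  0.02 ] toolz [ 0.006 -0.023 -1.   ] phi 341.4564975619502 tilt 1.3755452842656237
```

Untilted. Now yaw counter-clockwise about 268° in 33 rows while backing towards +y.

>>> move_arm:
  series:
    - [0,1,0,0,0,8]
    - [0,1,0,0,0,8]
    - [0,1,0,0,0,8]
    - [0,1,0,0,0,8]
    - [0,1,0,0,0,8]
    - [0,1,0,0,0,8]
    - [0,1,0,0,0,8]
    - [0,1,0,0,0,8]

```text
clock: 8.65
position: [0.4773, 0.1232, 0.2441]
ee_rot: [2.88, 1.216, 0.034]
force: [-0.1, -0.1, -3.5]
width: 0.673
```

>>> move_arm:
  series:
    - [-0.3,0.5,0,0,0,8]
    - [-0.3,0.5,0,0,0,8]
    - [-0.3,0.5,0,0,0,8]
    - [-0.3,0.5,0,0,0,8]
    - [-0.3,0,0,0,0,8]
    - [0,0,0,0,0,8]
    - [0,0,0,0,0,8]
    - [0,0,0,0,0,8]

```text
clock: 9.45
position: [0.4623, 0.1428, 0.244]
ee_rot: [1.805, 2.567, 0.039]
force: [0.5, -0.6, -3.4]
width: 0.672
```

>>> move_arm:
  series:
    - [0,0,0,0,0,8]
    - [0,0,0,0,0,8]
    - [0,0,0,0,0,8]
    - [0,0,0,0,0,8]
    - [0,0,0,0,0,8]
    - [0,0,0,0,0,8]
    - [0,0,0,0,0,8]
    - [0,0,0,0,0,8]

```text
clock: 10.25
position: [0.4624, 0.1427, 0.2439]
ee_rot: [-0.17, -3.128, -0.031]
force: [0.4, 0.3, -3.7]
width: 0.667
```

>>> move_arm:
  series:
    - [0,0,0,0,0,8]
    - [0,0,0,0,0,8]
    - [0,0,0,0,0,8]
    - [0,0,0,0,0,8]
    - [0,0,0,0,0,8]
    - [0,0,0,0,0,8]
    - [0,0,0,0,0,8]
    - [0,0,0,0,0,8]

```text
clock: 11.05
position: [0.4625, 0.1427, 0.2439]
ee_rot: [1.508, -2.734, -0.014]
force: [0.6, -0.1, -3.4]
width: 0.67
```

```bash
python3 st.py
```

```text
{'clock': 11.05, 'position': [0.462, 0.143, 0.244], 'joints': [-0.414, 0.22, 0.011, 1.894, -0.011, 1.047, 2.181], 'force': [0.645, -0.096, -3.422], 'ft_torque': [0.022, 0.096, 0.003], 'width': 0.67}
toolx [-0.533 -0.846  0.012] tooly [-0.846  0.533  0.017] toolz [-0.021 -0.001 -1.   ] phi 237.76114239103902 tilt 1.196427341952016
```

>>> move_arm:
  series:
    - [0,0,0,0,0,6]
    - [0,0,0,0,0,6]
    - [0,0,0,-5.6,2.1,2]
    - [0,0,0,-5.6,1.9,2]
    - [0,0,0,-5.7,1.7,2]
    - [0,0,0,-5.8,1.5,2]
    - [0,0,0,-5.8,1.3,2]
    - [0,0,0,-5.9,1.1,2]

```text
clock: 11.85
position: [0.4633, 0.1437, 0.2444]
ee_rot: [1.684, -1.967, 0.533]
force: [0.4, -0.7, -3.8]
width: 0.674
```

```bash
python3 st.py
```

```text
{'clock': 11.85, 'position': [0.463, 0.144, 0.244], 'joints': [-0.687, 0.48, -0.01, 1.689, 0.391, 1.504, 2.156], 'force': [0.414, -0.708, -3.802], 'ft_torque': [1.158, -0.066, 0.007], 'width': 0.674}
toolx [-0.116 -0.794  0.597] tooly [-0.987  0.161  0.023] toolz [-0.114 -0.586 -0.802] phi 260.70900295550604 tilt 36.69021489711616
```

>>> move_arm:
  series:
    - [0,-1,0,-6,0.9,2]
    - [0,-1,0,-6,0.7,2]
    - [0,-1,0,-6,0.5,2]
    - [0,-1,0,-6,0.3,2]
    - [0,-1,0,-6,0.1,2]
    - [0,-1,0,-6,-0.1,2]
    - [0,-1,0,-1.5,0,2]
    - [0,0,0,0,0,0]

```text
clock: 12.65
position: [0.4619, 0.0734, 0.2434]
ee_rot: [1.473, -1.35, 1.085]
force: [-0.2, -0.5, -2.8]
width: 0.669
```

```bash
python3 st.py; python3 - <<'E'
from h import *
i=imaging.get_image('side');s=monitor.observe();u,v=proj(i,s['position'])[0].astype(int);print(u,v)
b=cv2.resize(i['color'][max(0,v-100):v+110,max(0,u-100):u+100],(400,420),interpolation=cv2.INTER_CUBIC)
t=imaging.get_image('top');u,v=proj(t,s['position'])[0].astype(int)
c=cv2.resize(t['color'][max(0,v-105):v+105,max(0,u-90):u+110],(400,420),interpolation=cv2.INTER_CUBIC)
cv2.imwrite('pics/l5.png',np.hstack([b,c])[...,::-1])
E
```

```text
{'clock': 12.65, 'position': [0.462, 0.073, 0.243], 'joints': [-0.875, 0.712, 0.055, 1.846, 0.752, 1.696, 2.031], 'force': [-0.245, -0.535, -2.761], 'ft_torque': [1.882, 0.236, -0.001], 'width': 0.669}
toolx [ 0.044 -0.269  0.962] tooly [-0.997 -0.066  0.027] toolz [ 0.056 -0.961 -0.271] phi 273.7665176356438 tilt 74.2510973808116
340 147
```

View pics/l5.png

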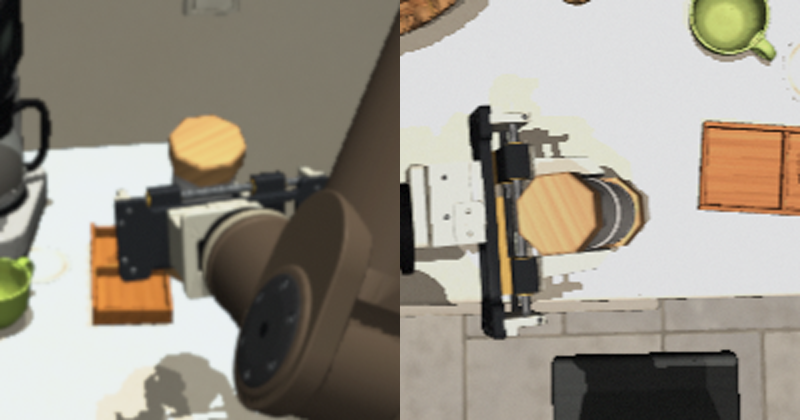

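```bash
cat > fit.py <<'E'
from h import *
import sys
from scipy.optimize import minimize_scalar
# silhouette fit of tin lean (about tool y) from top-camera mask
s=monitor.observe();t=imaging.get_image('top')
R=cv2.Rodrigues(s['ee_rot'])[0]
r=outline_of('top','salt_tin')[:1]
m=r[0]['mask'];print('p',r[0]['p'],r[0]['rect'],'n',m.sum())
ang=np.radians(np.arange(8)*45+22.5)
def sil(rel):
    a=np.radians(rel);ax=R[:,0]*np.cos(a)-R[:,2]*np.sin(a);n=R[:,2]*np.cos(a)+R[:,0]*np.sin(a)
    P=[];
    for x in(.061,.085,-.061,-.085):
        for g in ang: P.append(s['position']+x*ax+.0345*(np.cos(g)*n+np.sin(g)*R[:,1]))
    h=cv2.convexHull(proj(t,P).astype(np.float32));k=np.zeros(m.shape,np.uint8);cv2.fillConvexPoly(k,h.astype(int),1)
    return k.astype(bool),ax
for rel in range(-10,50,5):
    k,ax=sil(rel);print(rel,round((k&m).sum()/(k|m).sum(),3),'lean',np.degrees(np.arccos(ax[2])).round(1),ax.round(2))
E
python3 fit.py
```

```text
p 0.79 [220.1, 243.5, 62.8, 45.3] n 2106
-10 0.748 lean 26.0 [ 0.05 -0.44  0.9 ]
-5 0.774 lean 21.0 [ 0.05 -0.36  0.93]
0 0.773 lean 16.0 [ 0.04 -0.27  0.96]
5 0.742 lean 11.0 [ 0.04 -0.19  0.98]
10 0.631 lean 6.1 [ 0.03 -0.1   0.99]
15 0.626 lean 1.7 [ 0.03 -0.02  1.  ]
20 0.724 lean 4.3 [0.02 0.07 1.  ]
25 0.871 lean 9.2 [0.01 0.16 0.99]
30 0.89 lean 14.1 [0.01 0.24 0.97]
35 0.825 lean 19.1 [0.   0.33 0.94]
40 0.747 lean 24.1 [-0.    0.41  0.91]
45 0.69 lean 29.1 [-0.01  0.49  0.87]
```

>>> move_arm:
  series:
    - [0.2,-1,0,5.7,0.3,0]
    - [0.4,-2,0,5.7,0.3,0]
    - [0.6,-2.4,0,0,0,0]
    - [0.6,-2.4,0,0,0,0]
    - [0.6,-2.4,0,0,0,0]
    - [0.6,-2.4,0,0,0,0]
    - [0.6,-2.3,0,0,0,0]
    - [0.6,-2,0,0,0,0]

```text
clock: 13.65
position: [0.5046, -0.0966, 0.2444]
ee_rot: [1.616, -1.492, 0.961]
force: [0.2, -0.5, -3.1]
width: 0.674
```

>>> move_arm:
  series:
    - [0,0,0,0,0,0]
    - [0,0,0,0,0,0]
    - [0,0,0,0,0,0]

```text
clock: 13.95
position: [0.5044, -0.0944, 0.2437]
ee_rot: [1.618, -1.489, 0.961]
force: [-0.2, -0.7, -3.0]
width: 0.671
```

```bash
python3 st.py;python3 fit.py; python3 - <<'E'
from h import *
i=imaging.get_image('side');s=monitor.observe();u,v=proj(i,s['position'])[0].astype(int);print(u,v)
b=cv2.resize(i['color'][max(0,v-100):v+110,max(0,u-100):u+100],(400,420),interpolation=cv2.INTER_CUBIC)
t=imaging.get_image('top');u,v=proj(t,s['position'])[0].astype(int)
c=cv2.resize(t['color'][max(0,v-105):v+105,max(0,u-90):u+110],(400,420),interpolation=cv2.INTER_CUBIC)
cv2.imwrite('pics/l6.png',np.hstack([b,c])[...,::-1])
E
```

```text
{'clock': 13.95, 'position': [0.504, -0.094, 0.244], 'joints': [-0.594, 0.531, 0.101, 1.999, 0.909, 1.385, 2.175], 'force': [-0.153, -0.657, -2.969], 'ft_torque': [1.717, 0.195, 0.037], 'width': 0.671}
toolx [ 0.052 -0.456  0.888] tooly [-0.997 -0.068  0.023] toolz [ 0.05  -0.887 -0.459] phi 273.9259430551042 tilt 62.69041459120184
p 0.56 [330.4, 215.0, 41.5, 41.5] n 1417
-10 0.384 lean 37.3 [ 0.06 -0.6   0.8 ]
-5 0.403 lean 32.3 [ 0.06 -0.53  0.84]
0 0.433 lean 27.3 [ 0.05 -0.46  0.89]
5 0.46 lean 22.4 [ 0.05 -0.38  0.92]
10 0.498 lean 17.4 [ 0.04 -0.3   0.95]
15 0.548 lean 12.4 [ 0.04 -0.21  0.98]
20 0.621 lean 7.4 [ 0.03 -0.13  0.99]
25 0.716 lean 2.7 [ 0.03 -0.04  1.  ]
30 0.844 lean 3.0 [0.02 0.05 1.  ]
35 0.854 lean 7.8 [0.01 0.13 0.99]
40 0.741 lean 12.8 [0.01 0.22 0.98]
45 0.701 lean 17.7 [0.   0.3  0.95]
306 108
```

View pics/l6.png

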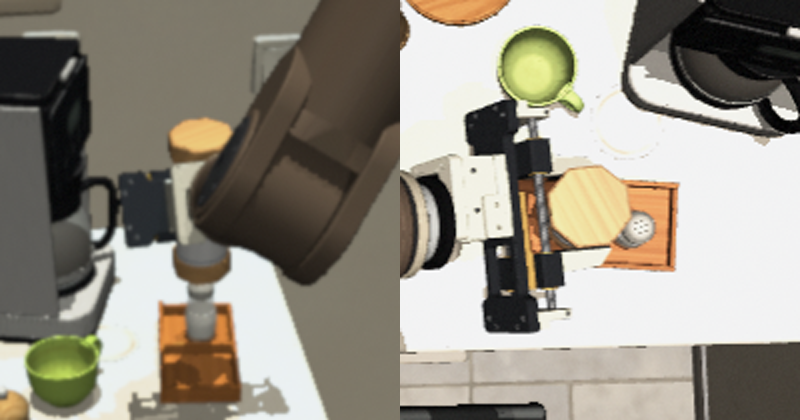

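>>> move_arm:
  series:
    - [0,0,-1,3,0,0]
    - [0,0,-2.5,0,0,0]
    - [0,0,-3,0,0,0]
    - [0,0,-3,0,0,0]
    - [0,0,-1.5,0,0,0]
    - [0,0,0,0,0,0]
    - [0,0,0,0,0,0]

```text
clock: 14.85
position: [0.5044, -0.0952, 0.1344]
ee_rot: [1.653, -1.525, 0.93]
force: [0.0, -1.0, -3.6]
width: 0.669
```

```bash
python3 st.py; python3 - <<'E'
from h import *
i=imaging.get_image('side');t=imaging.get_image('top')
a=np.radians(-4.9);X=np.array([np.cos(a),np.sin(a),0]);Y=np.array([-np.sin(a),np.cos(a),0]);C=np.array([.4998,-.1409,0])
s=monitor.observe()
out=[]
for im in(i,t):
    g=im['color'].copy();u,v=proj(im,C+.045*Y+[0,0,.05])[0].astype(int)
    z=4;x0,y0=u-50,v-52
    g=cv2.resize(g[y0:y0+105,x0:x0+100],None,fx=z,fy=z,interpolation=cv2.INTER_CUBIC)
    def L(P,c):
        q=((proj(im,P)-[x0,y0]+.5)*z).astype(int);cv2.polylines(g,[q],True,c,1)
    L([C+.049*X+.093*Y+[0,0,.03],C+.049*X-.093*Y+[0,0,.03],C-.049*X-.093*Y+[0,0,.024],C-.049*X+.093*Y+[0,0,.024]],(255,0,0))
    L([C+sx*.043*X+(.045+sy*.043)*Y+[0,0,.008] for sx,sy in((1,1),(1,-1),(-1,-1),(-1,1))],(0,0,255))
    L([s['position']-[0,0,.085]+.0345*np.array([np.cos(k),np.sin(k),0]) for k in np.linspace(0,6.28,24)],(0,255,0))
    out.append(g)
cv2.imwrite('pics/l7.png',np.hstack(out)[...,::-1])
E
```

```text
{'clock': 14.85, 'position': [0.504, -0.095, 0.134], 'joints': [-0.569, 0.691, 0.089, 2.044, 0.933, 1.209, 2.015], 'force': [0.047, -1.032, -3.576], 'ft_torque': [1.638, 0.27, 0.023], 'width': 0.669}
toolx [ 0.052 -0.501  0.864] tooly [-0.997 -0.069  0.021] toolz [ 0.049 -0.863 -0.503] phi 273.9541950207336 tilt 59.805857948618396
```

View pics/l7.png

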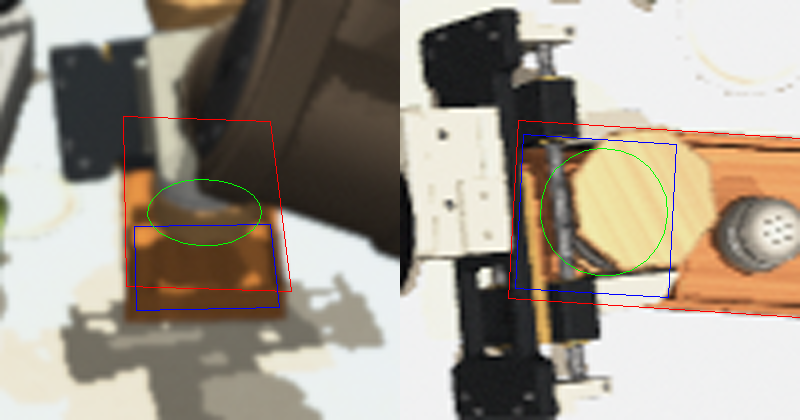

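>>> move_arm:
  series:
    - [0,0,-1,0,0,0]
    - [0,0,-1,0,0,0]
    - [0,0,-0.8,0,0,0]
    - [0,0,-0.5,0,0,0]
    - [0,0,0,0,0,0]
    - [0,0,0,0,0,0]

```text
clock: 15.55
position: [0.504, -0.0952, 0.1007]
ee_rot: [1.654, -1.525, 0.929]
force: [0.4, 0.0, -2.9]
width: 0.668
```

>>> move_arm:
  series:
    - [0,0,-0.2,0,0,0]
    - [0,0,-0.2,0,0,0]
    - [0,0,-0.2,0,0,0]
    - [0,0,0,0,0,0]

```text
clock: 15.95
position: [0.5033, -0.0981, 0.0976]
ee_rot: [1.645, -1.524, 0.933]
force: [-2.9, -3.1, 13.8]
width: 0.666
```

```bash
python3 st.py;python3 fit.py | tail -7
```

```text
{'clock': 15.95, 'position': [0.503, -0.098, 0.098], 'joints': [-0.568, 0.764, 0.092, 2.049, 0.953, 1.166, 1.948], 'force': [-2.917, -3.132, 13.756], 'ft_torque': [-1.764, 0.135, -0.489], 'width': 0.666}
toolx [ 0.05  -0.495  0.867] tooly [-0.998 -0.065  0.02 ] toolz [ 0.046 -0.866 -0.497] phi 273.7216352561268 tilt 60.182503837430794
15 0.555 lean 14.9 [ 0.04 -0.25  0.97]
20 0.628 lean 9.9 [ 0.03 -0.17  0.99]
25 0.7 lean 5.0 [ 0.03 -0.08  1.  ]
30 0.792 lean 1.2 [0.02 0.   1.  ]
35 0.793 lean 5.3 [0.01 0.09 1.  ]
40 0.679 lean 10.2 [0.01 0.18 0.98]
45 0.679 lean 15.2 [0.   0.26 0.96]
```

>>> move_arm:
  series:
    - [0,0,0.2,0,0,0]
    - [0,0,0.1,0,0,0]
    - [0,0,0,0,0,0]

```text
clock: 16.35
position: [0.5037, -0.0959, 0.0985]
ee_rot: [1.652, -1.525, 0.93]
force: [-2.0, -3.7, 4.6]
width: 0.668
```

>>> move_arm:
  series:
    - [0,0,0,0,0,0]
    - [0,0,0,0,0,0]
    - [0,0,0,0,0,0]
    - [0,0,0,0,0,0]
  force: 3

```text
clock: 16.75
position: [0.5039, -0.0957, 0.0981]
ee_rot: [1.652, -1.525, 0.929]
force: [-2.3, -2.1, 4.8]
width: 0.676
```

```bash
python3 st.py;python3 fit.py | tail -6; python3 - <<'E'
from h import *
out=[]
for n in('side','top'):
    im=imaging.get_image(n);u,v=proj(im,[.504,-.095,.08])[0].astype(int)
    out.append(cv2.resize(im['color'][v-52:v+53,u-50:u+50],None,fx=4,fy=4,interpolation=cv2.INTER_CUBIC))
cv2.imwrite('pics/l8.png',np.hstack(out)[...,::-1])
E
```

```text
{'clock': 16.75, 'position': [0.504, -0.096, 0.098], 'joints': [-0.568, 0.759, 0.089, 2.049, 0.95, 1.164, 1.953], 'force': [-2.31, -2.054, 4.838], 'ft_torque': [-0.284, 0.4, -0.346], 'width': 0.676}
toolx [ 0.052 -0.5    0.864] tooly [-0.997 -0.068  0.021] toolz [ 0.048 -0.863 -0.503] phi 273.9040350539833 tilt 59.83377613383992
20 0.576 lean 10.2 [ 0.03 -0.17  0.98]
25 0.669 lean 5.3 [ 0.03 -0.09  1.  ]
30 0.782 lean 1.2 [ 0.02 -0.    1.  ]
35 0.833 lean 5.0 [0.01 0.09 1.  ]
40 0.701 lean 9.9 [0.01 0.17 0.99]
45 0.682 lean 14.9 [0.   0.26 0.97]
```

View pics/l8.png

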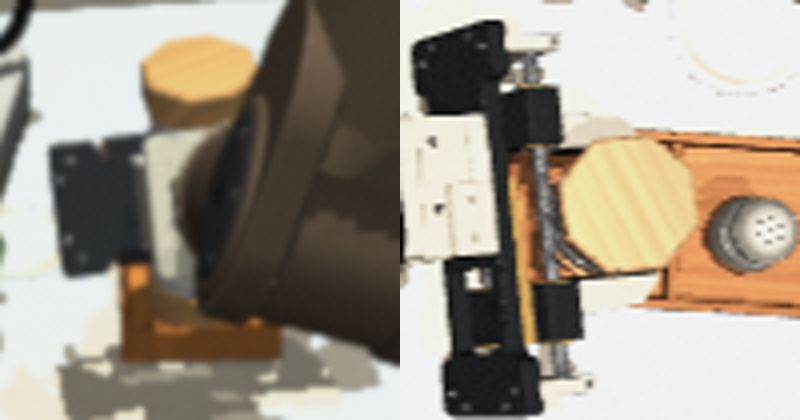

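```bash
cat > lid.py <<'E'
from h import *
im=imaging.get_image('top')
u,v=proj(im,[.504,-.095,.08])[0].astype(int)
g=im['color'].astype(int);x0,y0=u-60,v-60
# pale wood top: bright yellowish
c=g[y0:y0+120,x0:x0+120];h=cv2.cvtColor(c.astype(np.uint8),cv2.COLOR_RGB2HSV)
m=((h[...,0]>14)&(h[...,0]<24)&(h[...,2]>185)&(h[...,1]>60)).astype(np.uint8)
n,l,st,ce=cv2.connectedComponentsWithStats(m);k=1+np.argmax(st[1:,4]);print(st[k],ce[k])
b=st[k];q=np.array([[b[0]+b[2]/2-.5+x0,b[1]+b[3]/2-.5+y0],ce[k]+[x0,y0]])
print('box/cen at z.178',onz(im,q,.178).round(4).tolist(), 'width m',b[2]*(1.094-.178)/im['fx'],b[3]*(1.094-.178)/im['fx'])
E
python3 lid.py
```

```text
[ 50  42  66  34 640] [73.565625  55.8640625]
box/cen at z.178 [[0.5037, -0.124, 0.178], [0.5091, -0.1072, 0.178]] width m 0.12472842751313945 0.06425403841585972
```

```bash
python3 - <<'E'
from h import *
im=imaging.get_image('top');u,v=proj(im,[.504,-.095,.08])[0].astype(int)
print(onz(im,[[228.5/4+u-50.5,204/4+v-52.5]],.18), im['fx'],34.2*.914/im['fx'])
E
```

```text
[[ 0.50438084 -0.09354688  0.18      ]] 484.7010517600834 0.06449088543647816
```

>>> move_arm:
  series:
    - [0,0,0.1,0,0,0]
    - [0,0,0.1,0,0,0]
    - [0,0,0,0,0,0]

```text
clock: 17.35
position: [0.5046, -0.0941, 0.0989]
ee_rot: [1.657, -1.527, 0.928]
force: [-0.2, 0.2, -3.3]
width: 0.677
```

>>> move_arm:
  series:
    - [0,0,0,0,0,0]
    - [0,0,0,0,0,0]
    - [0,0,0,0,0,0]
    - [0,0,0,0,0,0]
    - [0,0,0,0,0,0]
    - [0,0,0,0,0,0]
  grip: 0.95

```text
clock: 17.95
position: [0.5041, -0.0952, 0.0998]
ee_rot: [1.654, -1.526, 0.929]
force: [-0.6, -0.9, -0.9]
width: 0.95
```

```bash
python3 st.py; python3 - <<'E'
from h import *
out=[]
for n in('side','top'):
    im=imaging.get_image(n);u,v=proj(im,[.504,-.095,.08])[0].astype(int)
    out.append(cv2.resize(im['color'][v-52:v+53,u-50:u+50],None,fx=4,fy=4,interpolation=cv2.INTER_CUBIC))
cv2.imwrite('pics/l9.png',np.hstack(out)[...,::-1])
E
```

```text
{'clock': 17.95, 'position': [0.504, -0.095, 0.1], 'joints': [-0.568, 0.755, 0.089, 2.048, 0.949, 1.166, 1.957], 'force': [-0.578, -0.906, -0.898], 'ft_torque': [1.028, 0.219, 0.025], 'width': 0.95}
toolx [ 0.052 -0.501  0.864] tooly [-0.997 -0.069  0.02 ] toolz [ 0.049 -0.863 -0.504] phi 273.9396774474294 tilt 59.76063865871076
```

View pics/l9.png

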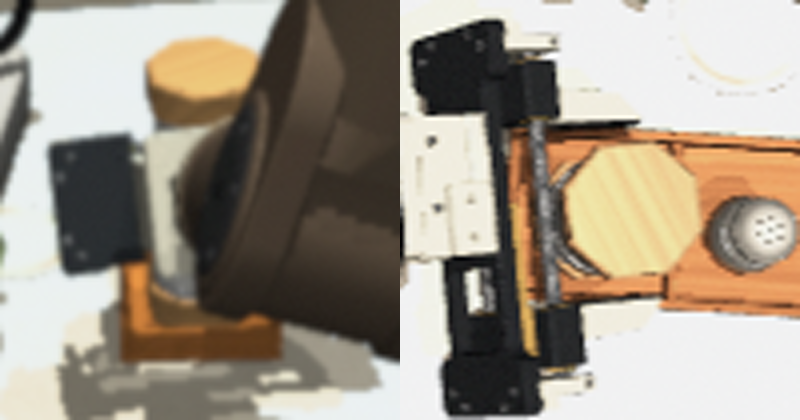

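>>> move_arm:
  series:
    - [0,0.5,0.3,0,0,0]
    - [-0.1,1.3,0.8,0,0,0]
    - [-0.1,1.7,1,0,0,0]
    - [-0.2,2.6,1.5,0,0,0]
    - [-0.2,2.6,1.5,0,0,0]
    - [-0.2,2.6,1.5,0,0,0]
    - [-0.2,2.6,1.5,0,0,0]
    - [0,2,1,0,0,0]

```text
clock: 18.85
position: [0.4936, 0.067, 0.192]
ee_rot: [1.657, -1.526, 0.929]
force: [-0.5, -0.4, 0.1]
width: 0.951
```

>>> move_arm:
  series:
    - [0,2,1,0,0,0]
    - [0,2,1,0,0,0]
    - [0,0,0,0,0,0]
    - [0,0,0,0,0,0]
    - [0,0,0,0,0,0]

```text
clock: 19.35
position: [0.4937, 0.1032, 0.2108]
ee_rot: [1.653, -1.525, 0.929]
force: [0.2, 0.4, 0.1]
width: 0.948
```

```bash
python3 st.py; python3 - <<'E'
from h import *
out=[]
for n,f in(('side',2.8),('top',2.8)):
    im=imaging.get_image(n);u,v=proj(im,[.53,-.07,.08])[0].astype(int);v=max(v,75)
    out.append(cv2.resize(im['color'][v-75:v+75,u-70:u+70],None,fx=f,fy=f,interpolation=cv2.INTER_CUBIC))
cv2.imwrite('pics/l10.png',np.hstack(out)[...,::-1])
for t in('salt_shaker','pepper_mill','green_cup','salt_tin'):
    for r in outline_of('top',t)[:1]:
        ys,xs=np.nonzero(r['mask']);print(t,r['p'],r['rect'],xs.mean().round(1),ys.mean().round(1))
E
```

```text
{'clock': 19.35, 'position': [0.494, 0.103, 0.211], 'joints': [-0.793, 0.665, 0.003, 1.763, 0.695, 1.569, 2.103], 'force': [0.23, 0.411, 0.114], 'ft_torque': [1.019, 0.204, 0.016], 'width': 0.948}
toolx [ 0.052 -0.501  0.864] tooly [-0.997 -0.068  0.021] toolz [ 0.048 -0.863 -0.503] phi 273.91302321619787 tilt 59.793785550768256
salt_shaker 0.68 [359.7, 236.4, 28.4, 21.1] 373.4 246.9
pepper_mill 0.89 [235.9, 123.1, 24.0, 37.9] 247.2 141.9
green_cup 0.81 [309.0, 146.1, 41.6, 43.1] 326.8 166.8
salt_tin 0.56 [315.9, 224.7, 45.6, 32.9] 339.8 241.9
```

View pics/l10.png

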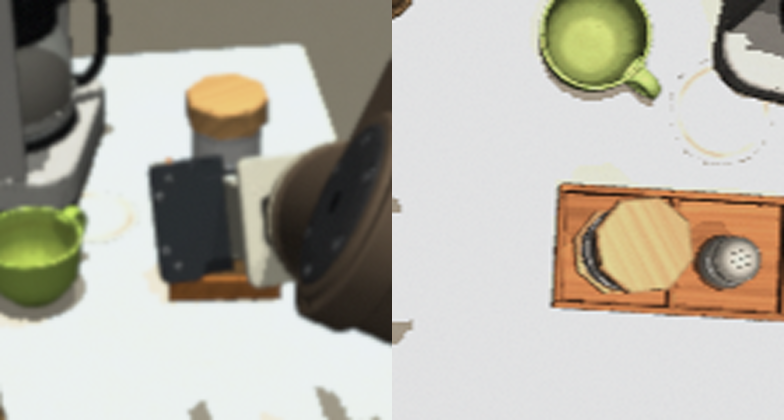

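The picture shows the tin standing upright inside the free bay, with its lid centred at about (644, 245). The shaker, mill and cup masks are within 1 px of where they started, and the gripper is clear.

```bash
python3 -c "
from cell import workorder;print(workorder.sign_off())"
```

```text
the job is handed in; nothing more can be done
None
```

The salt tin is standing upright in the tray's free bay with its full half down, and the job is handed in at about 19 s of the 54 s allowed.

- **Finding the full half:** I gripped the tin by its band and lifted it to about 0.2 m. It did not tip clearly at 25 N grip. After easing to about 12 N the +y end tipped up, so the full half is the one that lay towards −y.
- **Placing it:** My first turn of the wrist brought a joint close to its limit. I turned the tin the other way round instead, tilted the tool about 60° until the tin hung upright, lowered it into the bay and released it.
- **Last checks:** The final picture shows the tin upright inside the bay. The gripper is well clear and reads about zero force. The shaker, pepper mill and cup masks are within 1 px of where they started in the top camera.
- **What disagreed:**
    - The tin touched down with the tool about 5 mm higher than calculated, probably because it sat slightly off-centre in the grip.
    - Just before release, the outline fit put the tin's lean at anywhere from 1° to 5°, while the lid position gave about 1.5°.
- **Not checked:** I did not measure the tin's lean again after letting go, beyond that last picture.

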